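# Slide the inspected housings into the pass and reject docks

## Robot

A 6-joint arm with a two-finger parallel gripper is mounted at the origin on a cart in front of the work surface, level with it; the furniture and walls round the work are solid. World frame = base frame: x ahead of the robot, y to its left, z up, the work surface at z = 0. Lengths are in m, angles in rad, forces in N, time in s.
With the tool pointing down it reaches from about 0.35 to 0.775 m from the base axis. Payload 5.5 kg.
Tool frame: the origin (TCP) lies at the very end of the fingers, on their centre line; the grasp point (between the pads) lies env.pinch_z behind it (env.pinch_z is the distance from the TCP to the grasp point, in m); z points along the fingers, y is the line along which they close (so a half turn about z gives the same grasp; the last joint's range is limited). The gripper opens to 85 mm and grips with 20 to 120 N. Pads are 22 mm wide; open, the fingers measure 114 mm over their backs; the gripper's body (76 mm by 85 mm) begins 54 mm behind the grasp point. The pads swing forward as they close: fully open they stand 13 mm farther back than shut.
Start: joints at [-1.363, 0.313, 0.046, 1.304, 0, 1.431], TCP at [0.196, -0.541, 0.231] pointing down, gripper open.
Joint ranges: [-2.76, 2.76], [-0.86, 1.69], [-1.03, 1.26], [-2.2, 2.34], [-1.47, 1.5], [-3.14, 3.14]. Speed limits (rad/s): [2.57, 2.57, 3.14, 3.14, 3.14, 3.14].

## Interface

Orientations are given as a unit quaternion [w, x, y, z].
In Python, from workcell import env, eyes gives the robot as it stands.
- The arm moves only by the shell command python3 -m jog 'ROWS' [FORCE]. ROWS is JSON, one flat list of numbers, 7 for each row, row after row: the shift along the world's x, y, z as a fraction of full scale, then the turn, a rotation vector about the world's x, y, z as a fraction of full scale, then the opening, from -1 (shut) to 1 (fully open), so that 0 is half open. A call has 1 to 12 rows; each row is the pose to reach, as a shift and turn from the pose commanded when the call began, turning the shorter way round; what a row does not reach only later rows make up. Full scale, the value 1, is 20 cm for a shift and pi rad for a turn. A row lasts 1/12 s, in which the tool goes at most 41.7 mm and 7.16 degrees, less where a joint would pass 70% of its speed; a pose out of reach is approached as far as the arm can. A call with a number of a shift or a turn outside -1 to 1 is refused whole. A call with a gripper value outside its range is refused whole. The fingers move at their own pace and stop on an object; FORCE is the grip in N (left out, the last holds). Time passes only in rows, so rows that repeat a pose let the fingers close. It gives the time, the measured TCP pose, the force, the opening and the grip force at its end, in the units of the state.
- env.get_state(): the state, without advancing time (a new reading comes with each control period).
- eyes.read_camera(name): name is "side" or "top" or "wrist"; returns (picture, depth): 384x512x3 uint8, red, green, blue; 384x512 float32, m along the optical axis (not along the pixel's ray), 0 where there is no reading.
- eyes.calibration(name): a dict with "fx", "fy", "cx", "cy" (pixels), "R" (3x3) and "t" (3): a world point X has camera coordinates R X + t; the wrist camera has in their place "tool_from_camera" (4x4, takes a point from camera to tool coordinates, whose origin is the TCP and whose axes are the flange's). Camera axes: x right, y down, z forward; pixel columns grow to the right and rows downward; lengths in m; the calibration is good to about 2 mm. A picture is of the moment at which its call begins: read the wrist's pose just before it. calibration takes no time and is no camera call.
- env.hand_in(): hands the job in; it is judged then, once.
The state is a dict: "clock": time; "joint_pos": joint angles; "qvel": joint speeds; "tau": joint torques, N m; "tcp_pos": TCP position; "orientation": TCP orientation; "wrist_force": force on the tool from outside, world axes, zero at the start; "ft_torque": the same for the moment, N m; "finger_gap": finger opening in m; "grip_force": force on a finger pad.
Only numpy, scipy, OpenCV 4.12 (cv2) and the standard library are available. Lean on these libraries where they do the work, as an engineer would, in place of code of your own. Each camera call takes 0.05 s, during which the arm holds its last target. There are 200 camera calls.

## Task

Sort the two tagged module housings: slide each one flat along the bench, without lifting it, into a bay of the dock that carries the same mark as its tag (disc = pass, long bar = reject), the reject with the bar first. Press each one home against the dock's stop, which you have to feel for, firmly but gently (about 10 N). Leave the housing without a tag and the loupe and cap screw at the far end of the row where they are.

Things in the scene. Friction and masses are not known exactly. Their poses are not given: they have to be found in the camera images.
- housing_disc: flat grey module housing, vertical corners rounded 8 mm, 76 (own x) x 60 (own y) x 28 mm high, 0.35 kg nominal, loose on the bench; origin at the centre of its underside. On its top a black disc tag, 34 mm across, 3 mm high: passed.
- housing_bar: flat grey module housing, vertical corners rounded 8 mm, 76 (own x) x 60 (own y) x 28 mm high, 0.35 kg nominal, loose on the bench; origin at the centre of its underside. On its top a black bar tag, 60 mm along own x, 14 mm wide, 3 mm high: rejected.
- housing_plain: flat grey module housing, vertical corners rounded 8 mm, 76 (own x) x 60 (own y) x 28 mm high, 0.35 kg nominal, loose on the bench; origin at the centre of its underside. No tag, not yet inspected: stays where it is (within 8 mm). The three stand in a row between the docks in any order, each roughly in line with a bay, about 20 mm apart.
- dock_left: aluminium sorting dock fixed on the bench, the left one, opening to the right; origin on the bench at the mouth centre of its middle bay, x along the bays, y into the dock. Both docks alike: bays at x = -98, 0, 98 mm, 80 mm wide between round-nosed dividers (18 mm wide, 9 mm nose radius, 24 mm high, y = 0 to 60 mm), no floor: a housing slides in along y, its 60 mm side along y.
- dock_right: the right dock, same shape and axes as the left, opening to the left; the mouths face each other about 200 mm apart. In each dock a rigid stop (20 mm high) closes all bays at once, 40 to 54 mm behind the mouth, set differently on each dock and not reported: feel for it. A housing home on it has its origin at dock y = 10 to 24 mm, its rear face still 6 to 20 mm out of the mouth.
- rail_left (a point): top centre of the left dock's grey rail, 20 mm high, at dock y = 108 mm behind the stop; it carries the dock's mark. Pressed home means 6 N or more, best about 10 N, on the stop for 0.2 s; more than 30 N does damage.
- rail_right (a point): the same point of the right dock's rail, which carries the other mark. Just beyond the far right end of this dock stands a blue drawer cabinet, taller than the work: come to the row from the front, not across it.
- mark_disc: black disc 34 mm across, 3 mm high, on top of the rail of one of the two docks (which one changes); origin at the centre of its underside. That dock takes the passed housing (disc tag).
- mark_bar: black bar 60 x 14 x 3 mm, on top of the rail of one of the two docks (which one changes); origin at the centre of its underside. That dock takes the rejected housing (bar tag).
- loupe: black eye loupe, 37 mm across, 28 mm high, bystander at the far end of the row; origin at the centre of its underside
- cap_screw: black socket cap screw standing on its head, 12 mm across, 33 mm high, bystander at the far end of the row; origin at the centre of its underside
There are look-alikes about, which are no part of the job. Leave any orange look-alike of the housing_bar alone.

How it is judged:
On the way, in this order (a step that is already met when the one before it is completed fails the run):
1. the bar-tagged (reject) housing is pressed home on the stop of the dock marked with the bar (6 N or more for 0.2 s) (((y of mark_bar in the frame of dock_left above 0 m and y of housing_bar in the frame of dock_left between 0.006 and 0.029 m and x of housing_bar in the frame of dock_left between -0.11 and 0.11 m and angle between the y axis of housing_bar and the y axis of dock_left, either way round below 0.08 rad and height (world z) of housing_bar below 0.004 m and contact force between housing_bar and dock_left above 6 N) or (not (y of mark_bar in the frame of dock_left above 0 m) and y of housing_bar in the frame of dock_right between 0.006 and 0.029 m and x of housing_bar in the frame of dock_right between -0.11 and 0.11 m and angle between the y axis of housing_bar and the y axis of dock_right, either way round below 0.08 rad and height (world z) of housing_bar below 0.004 m and contact force between housing_bar and dock_right above 6 N))), for 0.2 s.
2. then the disc-tagged (pass) housing is pressed home on the stop of the dock marked with the disc (6 N or more for 0.2 s) (((y of mark_disc in the frame of dock_left above 0 m and y of housing_disc in the frame of dock_left between 0.006 and 0.029 m and x of housing_disc in the frame of dock_left between -0.11 and 0.11 m and angle between the y axis of housing_disc and the y axis of dock_left, either way round below 0.08 rad and height (world z) of housing_disc below 0.004 m and contact force between housing_disc and dock_left above 6 N) or (not (y of mark_disc in the frame of dock_left above 0 m) and y of housing_disc in the frame of dock_right between 0.006 and 0.029 m and x of housing_disc in the frame of dock_right between -0.11 and 0.11 m and angle between the y axis of housing_disc and the y axis of dock_right, either way round below 0.08 rad and height (world z) of housing_disc below 0.004 m and contact force between housing_disc and dock_right above 6 N))), for 0.2 s.
At the end, for the whole second after the job is handed in: Each tagged housing lies flat and at rest in a bay of the dock with its own mark, square to the dock within 0.08 rad, its origin 6 to 29 mm inside the mouth; the untagged housing is within 8 mm and the loupe and the cap screw within 10 mm of where they stood (((y of mark_bar in the frame of dock_left above 0 m and y of housing_bar in the frame of dock_left between 0.006 and 0.029 m and x of housing_bar in the frame of dock_left between -0.11 and 0.11 m and angle between the y axis of housing_bar and the y axis of dock_left, either way round below 0.08 rad and height (world z) of housing_bar below 0.004 m) or (not (y of mark_bar in the frame of dock_left above 0 m) and y of housing_bar in the frame of dock_right between 0.006 and 0.029 m and x of housing_bar in the frame of dock_right between -0.11 and 0.11 m and angle between the y axis of housing_bar and the y axis of dock_right, either way round below 0.08 rad and height (world z) of housing_bar below 0.004 m)) and ((y of mark_disc in the frame of dock_left above 0 m and y of housing_disc in the frame of dock_left between 0.006 and 0.029 m and x of housing_disc in the frame of dock_left between -0.11 and 0.11 m and angle between the y axis of housing_disc and the y axis of dock_left, either way round below 0.08 rad and height (world z) of housing_disc below 0.004 m) or (not (y of mark_disc in the frame of dock_left above 0 m) and y of housing_disc in the frame of dock_right between 0.006 and 0.029 m and x of housing_disc in the frame of dock_right between -0.11 and 0.11 m and angle between the y axis of housing_disc and the y axis of dock_right, either way round below 0.08 rad and height (world z) of housing_disc below 0.004 m)) and linear speed of each of housing_bar, housing_disc below 0.02 m/s and distance of housing_plain from where it was at the start of the episode below 0.008 m and distance of each of loupe, cap_screw from where it was at the start of the episode below 0.01 m); the robot touches nothing.
It fails at once if a housing was lifted off the bench by more than 10 mm (height (world z) of any of housing_bar, housing_disc above 0.01 m).
It fails at once if a housing was pressed into a dock with more than 30 N (contact force between any of housing_bar, housing_disc and dock_left above 30 N or contact force between any of housing_bar, housing_disc and dock_right above 30 N).
It fails at once if the untagged housing was moved by more than 8 mm (distance of housing_plain from where it was at the start of the episode above 0.008 m).
It fails at once if the loupe or the cap screw was moved by more than 10 mm (distance of any of loupe, cap_screw from where it was at the start of the episode above 0.01 m).
It also fails if it takes over 58 s, if anything falls off the work surface, if the arm or the gripper's body presses on something with over 40 N, if the wrist force passes 120 N, or if a joint passes its speed limit or range.

## Working session

There is one attempt and no reset: what is moved stays moved. The work goes in short steps, Python scripts to look and compute and a shell command to move; the robot and the scene stay as the last step left them, time stands still between calls to the robot, and variables do not carry over. Pictures are saved under pics/ and viewed, at most 12 in all, crops included, and the job is handed in when it is done.

```bash
mkdir -p pics; ls; python3 - <<'E'
from workcell import env, eyes
import cv2,numpy as np
s=env.get_state();print({k:np.round(v,3).tolist() for k,v in s.items()},env.pinch_z)
for n in("top","side"):
    p,d=eyes.read_camera(n);cv2.imwrite(f"pics/{n}0.png",p[:,:,::-1]);np.save(f"pics/{n}0_d.npy",d)
    print(n,eyes.calibration(n))
E
```

```text
pics
{'clock': 0.0, 'joint_pos': [-1.363, 0.314, 0.045, 1.304, 0.0, 1.431], 'qvel': [0.0, -0.0, -0.0, 0.001, 0.0, 0.0], 'tau': [-0.0, -48.063, 29.853, 0.019, -0.0, 0.0], 'tcp_pos': [0.196, -0.54, 0.23], 'orientation': [-0.001, 0.985, 0.173, -0.0], 'wrist_force': [0.494, -0.603, 0.941], 'ft_torque': [0.012, 0.033, 0.003], 'grip_force': 0.0, 'finger_gap': 0.085} 0.0187
top {'fx': 434.14144736397037, 'fy': 434.14144736397037, 'cx': 244.44646907711152, 'cy': 188.26631761604676, 'R': array([[ 0.01681766, -0.9998161 ,  0.00921541],
       [-0.99880951, -0.0172214 , -0.04563967],
       [ 0.04578998, -0.00843689, -0.99891546]]), 't': array([-0.0810975 ,  0.58598242,  1.20232543])}
side {'fx': 360.7188870634978, 'fy': 360.7188870634978, 'cx': 257.1695716616653, 'cy': 197.3160229229344, 'R': array([[ 0.89522156, -0.44474858, -0.02787567],
       [-0.18878615, -0.32185151, -0.92777766],
       [ 0.40365597,  0.83582911, -0.37209079]]), 't': array([-0.57706497,  0.15586671,  0.719209  ])}
```

View pics/top0.png

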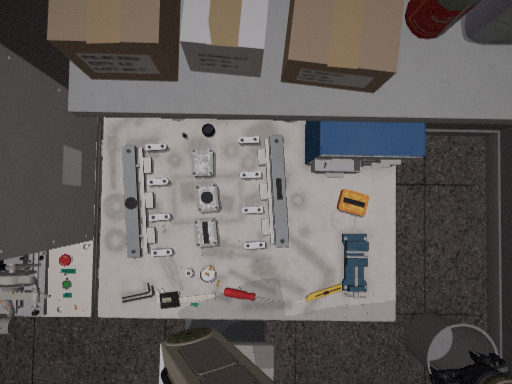

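View pics/side0.png

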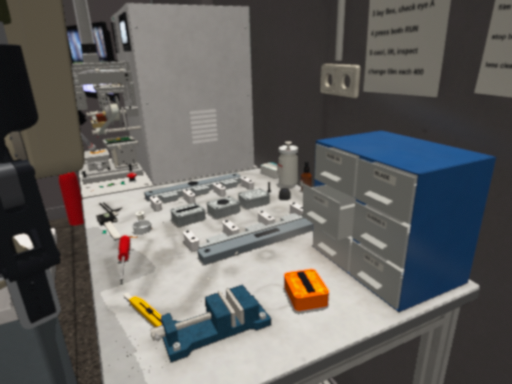

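The top view shows the left dock's rail at (131,203) with the disc mark and the right dock's rail at (280,189) with the bar mark. The row is plain (203,163), disc (207,198) and bar (206,233), with the loupe at (208,130) and the screw at (185,135). So the bar housing goes right into the near bay and the disc housing goes left into the middle bay.

```bash
cat > h.py <<'E'
from workcell import env, eyes
import cv2,numpy as np
from scipy.spatial.transform import Rotation as Ro
def cam(n):
    s=env.get_state(); p,d=eyes.read_camera(n); c=eyes.calibration(n)
    K=np.array([[c['fx'],0,c['cx']],[0,c['fy'],c['cy']],[0,0,1]])
    if 'R' in c: R=c['R'].T; t=-R@c['t']
    else:
        q=s['orientation']; T=np.eye(4); T[:3,:3]=Ro.from_quat([q[1],q[2],q[3],q[0]]).as_matrix(); T[:3,3]=s['tcp_pos']
        M=T@np.array(c['tool_from_camera']); R=M[:3,:3]; t=M[:3,3]
    return p,d,K,R,t
def ray(uv,z,K,R,t):
    uv=np.atleast_2d(uv).astype(float); v=np.c_[uv,np.ones(len(uv))]@np.linalg.inv(K).T@R.T
    return (t+v*((z-t[2])/v[:,2])[:,None])
def cloud(d,K,R,t):
    v,u=np.indices(d.shape); r=np.stack([u,v,np.ones_like(u)],-1)@np.linalg.inv(K).T
    return (r*d[...,None])@R.T+t
def proj(X,K,R,t):
    c=(np.atleast_2d(X)-t)@R; q=c@K.T; return q[:,:2]/q[:,2:]
E
python3 - <<'E'
from h import *
p,d,K,R,t=cam("top"); W=cloud(d,K,R,t)
v=(W[...,2]>-.05)&(W[...,2]<.05)
print("bench z",np.median(W[250:290,220:230,2]),"std",W[270:285,230:240,2].std())
g=p.max(2)
# dark blobs on the work area
m=((g<50)&v).astype(np.uint8); m[:, :110]=0; m[:,300:]=0; m[:118]=0; m[265:]=0
n,l,st,c=cv2.connectedComponentsWithStats(m)
for i in range(1,n):
    if st[i,4]>12:
        r=cv2.minAreaRect(np.argwhere(l==i)[:,::-1].astype(np.float32)); print(st[i],c[i].round(1),r[1],round(r[2]),"z31",ray(c[i],.031,K,R,t)[0].round(4),"z0",ray(c[i],.0,K,R,t)[0].round(4), "z23",ray(c[i],.023,K,R,t)[0].round(4))
for (u,v0) in [(203,163),(207,188),(206,220),(131,180),(280,220),(150,148),(150,183),(150,217),(155,253),(255,140),(255,175),(258,210),(262,245)]:
    print(u,v0,W[v0,u].round(4))
cv2.imwrite("pics/top_crop.png",cv2.resize(p[118:268,110:300,::-1],None,fx=4,fy=4,interpolation=cv2.INTER_CUBIC))
E
```

```text
bench z -0.000273626064436594 std 0.002629361331404128
[202 124  13  13  84] [208.1 130.2] (12.074766159057617, 11.180338859558105) 63 z31 [0.746  0.0327 0.031 ] z0 [0.7515 0.0351 0.    ] z23 [0.7474 0.0333 0.023 ]
[135 147   2  17  18] [135.3 155.1] (16.0, 1.0) 90 z31 [0.673  0.2324 0.031 ] z0 [0.6767 0.2399 0.    ] z23 [0.674  0.2343 0.023 ]
[276 179   6  20  78] [278.7 188. ] (19.290510177612305, 4.190696716308594) 86 z31 [ 0.5888 -0.1656  0.031 ] z0 [ 0.5903 -0.1684  0.    ] z23 [ 0.5892 -0.1663  0.023 ]
[137 180   2  18  19] [137.1 188.9] (17.029386520385742, 0.9982743859291077) 87 z31 [0.5795 0.2248 0.031 ] z0 [0.5807 0.2322 0.    ] z23 [0.5798 0.2267 0.023 ]
[202 192  10  11  77] [206.4 196.9] (10.0, 9.0) 90 z31 [0.5607 0.0335 0.031 ] z0 [0.5615 0.036  0.    ] z23 [0.5609 0.0342 0.023 ]
[125 198  12  11  93] [130.6 202.7] (10.60660171508789, 9.899494171142578) 45 z31 [0.5413 0.2414 0.031 ] z0 [0.5415 0.2492 0.    ] z23 [0.5414 0.2434 0.023 ]
[138 199   2  36  37] [138.5 216.5] (35.001583099365234, 0.9984603524208069) 87 z31 [0.5038 0.2188 0.031 ] z0 [0.5031 0.226  0.    ] z23 [0.5036 0.2206 0.023 ]
[203 222   6  21  73] [205.1 232.5] (20.21353530883789, 3.8557610511779785) 83 z31 [0.463 0.035 0.031] z0 [0.4612 0.0375 0.    ] z23 [0.4626 0.0357 0.023 ]
203 163 [0.6544 0.0448 0.0316]
207 188 [0.5856 0.0327 0.0273]
206 220 [0.4972 0.0337 0.0252]
131 180 [0.6047 0.2455 0.0178]
280 220 [ 0.5003 -0.1716  0.0175]
150 148 [0.6943 0.1935 0.0253]
150 183 [0.5969 0.1909 0.0251]
150 217 [0.5028 0.1892 0.0213]
155 253 [0.404  0.1725 0.0227]
255 140 [ 0.722  -0.0982  0.0253]
255 175 [ 0.6243 -0.0998  0.0233]
258 210 [ 0.5272 -0.1095  0.0265]
262 245 [ 0.4308 -0.1221  0.0238]
```

View pics/top_crop.png

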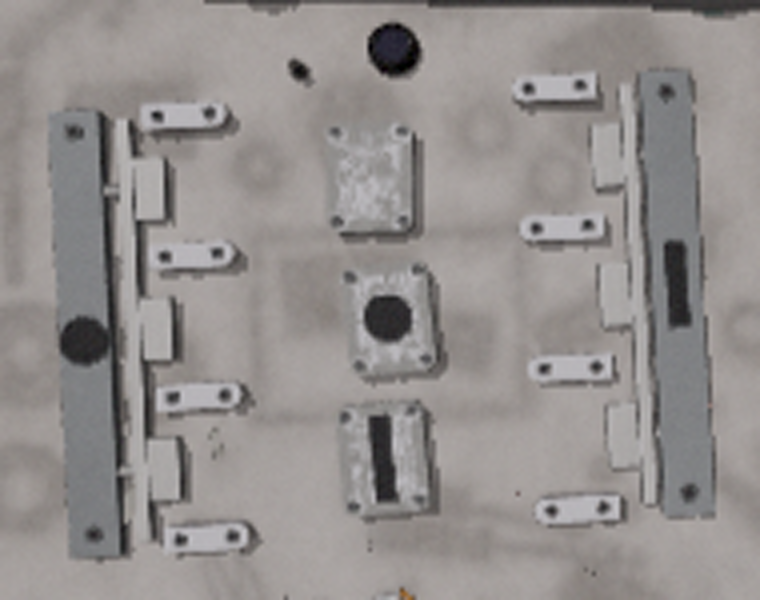

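The crop shows both docks turned about 3°. All the divider, housing and tag features are crisp, including two screws per divider and four corner screws per housing. Next I cast those pixels to world points.

```bash
python3 - <<'E'
from h import *
p,d,K,R,t=cam("top")
f=lambda L,z: ray((np.array(L,float)+.5)/4-.5+[110,118],z,K,R,t)[:,:2]
Lh=[(157,117),(209,114),(165,257),(217,254),(173,398),(225,396),(181,540),(233,537)]
Rh=[(580,86),(529,89),(588,226),(537,228),(596,366),(544,369),(604,507),(552,510)]
hs={'plain':[(336,132),(402,131),(404,222),(338,222)],'disc':[(350,278),(417,270),(425,358),(361,366)],'bar':[(347,417),(411,411),(417,498),(353,506)]}
# divider outlines: bright mask
g=cv2.resize(p[118:268,110:300],None,fx=4,fy=4,interpolation=cv2.INTER_CUBIC).min(2)
D={}
for n,h in(("L",Lh),("R",Rh)):
    W=f(h,.024); a=W[0::2];b=W[1::2]     # inner, mouth side
    yd=-np.mean(b-a,0); yd/=np.linalg.norm(yd)   # into dock
    xl=(a[0]-a[3]+b[0]-b[3]); xl/=np.linalg.norm(xl)
    ang=np.degrees(np.arctan2(-xl[1],xl[0])); print(n,"bayline angle",np.degrees(np.arctan2(xl[1],xl[0])).round(2),"ydir",np.degrees(np.arctan2(yd[1],yd[0])).round(2))
    print(" pitch",np.linalg.norm(np.diff(a,axis=0),axis=1).round(4), "bay centers (mouthscrews)",[((b[i]+b[i+1])/2).round(4).tolist() for i in range(3)])
    D[n]=(xl,b)
for n,h in hs.items():
    W=f(h,.028); c=W.mean(0); x=(W[0]-W[3]+W[1]-W[2]); y=W[0]-W[1]+W[3]-W[2]
    print(n,c.round(4),"xang",np.degrees(np.arctan2(x[1],x[0])).round(2),"yang-90",(np.degrees(np.arctan2(y[1],y[0]))-90).round(2),"size",np.linalg.norm(x)/2,np.linalg.norm(y)/2)
    for k,(xl,b) in D.items():
        i={'plain':0,'disc':1,'bar':2}[n]; m=(b[i]+b[i+1])/2
        # nose is ~10mm further out than mouth screw
        yo=np.array([-xl[1],xl[0]]); 
        print("   vs dock",k,"lateral",((c-m)@xl).round(4),"dist to mouth screws",((m-c)@yo).round(4))
E
```

```text
L bayline angle 4.72 ydir 94.01
 pitch [0.0978 0.0978 0.0978] bay centers (mouthscrews) [[0.6515, 0.1569], [0.5537, 0.1489], [0.4562, 0.1409]]
R bayline angle 4.12 ydir -85.96
 pitch [0.0981 0.0974 0.0974] bay centers (mouthscrews) [[0.6733, -0.0652], [0.5758, -0.072], [0.4784, -0.0789]]
plain [0.6581 0.0476] xang 2.48 yang-90 1.46 size 0.06301149333398309 0.0457234438285869
   vs dock L lateral -0.0025 dist to mouth screws 0.1094
   vs dock R lateral -0.0071 dist to mouth screws -0.1136
disc [0.5604 0.0329] xang 7.34 yang-90 7.95 size 0.06118046957778925 0.04553477254756785
   vs dock L lateral -0.0029 dist to mouth screws 0.1161
   vs dock R lateral -0.0079 dist to mouth screws -0.1058
bar [0.4639 0.0352] xang 5.11 yang-90 7.16 size 0.06051664644894292 0.04425615231818258
   vs dock L lateral -0.001 dist to mouth screws 0.1059
   vs dock R lateral -0.0062 dist to mouth screws -0.1148
```

```bash
python3 -m jog '[0.75,1,0,0,0,0.2,-0.3, 0.75,1,0,0,0,0.2,-0.3, 0.75,1,0,0,0,0.2,-0.3, 0.75,1,0,0,0,0.2,-0.3, 0.75,1,0,0,0,0.2,-0.3, 0.75,1,0,0,0,0.2,-0.3, 0.75,1,0,0,0,0.2,-0.3]' 
python3 -m jog '[0.5,1,0,0,0,0.213,-0.3, 0.5,1,0,0,0,0.213,-0.3, 0.5,1,0,0,0,0.213,-0.3, 0.5,1,0,0,0,0.213,-0.3, 0.5,1,0,0,0,0.213,-0.3, 0.5,1,0,0,0,0.213,-0.3]'
python3 -m jog '[0.07,1,0,0,0,0,-0.3, 0.07,1,0,0,0,0,-0.3, 0.07,1,0,0,0,0,-0.3, 0.07,1,0,0,0,0,-0.3, 0.07,1,0,0,0,0,-0.3, 0.07,1,0,0,0,0,-0.3, 0.07,1,0,0,0,0,-0.3, 0.07,1,0,0,0,0,-0.3]'
python3 - <<'E'
from h import *
p,d,K,R,t=cam("wrist"); cv2.imwrite("pics/w1.png",p[:,:,::-1]); print(R.round(3),t)
s=env.get_state();print(s['clock'],s['tcp_pos'],s['orientation'],s['joint_pos'],s['wrist_force'])
E
```

```text
clock: 0.78
tcp_pos: [0.3488, -0.3347, 0.2315]
orientation: [-0.001, 0.881, 0.472, 0.001]
wrist_force: [-0.5, 0.8, -0.4]
finger_gap: 0.03
grip_force: 0.0
clock: 1.28
tcp_pos: [0.447, -0.1369, 0.2314]
orientation: [-0.0, 0.677, 0.736, 0.001]
wrist_force: [-0.5, -0.4, -0.4]
finger_gap: 0.0301
grip_force: 0.0
clock: 1.95
tcp_pos: [0.46, 0.0591, 0.2312]
orientation: [0.0, 0.68, 0.733, -0.0]
wrist_force: [0.2, -0.5, 0.4]
finger_gap: 0.0296
grip_force: 0.0
[[ 0.997  0.072  0.02 ]
 [ 0.074 -0.96  -0.268]
 [ 0.     0.269 -0.963]] [0.45471926 0.12700679 0.37460497]
2.0 [0.45999548 0.05852442 0.23118458] [ 5.88962352e-05  6.80670516e-01  7.32589649e-01 -2.27386296e-04] [-4.65649948e-02  9.83282395e-02 -2.24807622e-01  1.24786424e+00
 -4.23283720e-04  1.45079013e+00] [ 0.02469459 -0.80618722 -0.7304889 ]
```

View pics/w1.png

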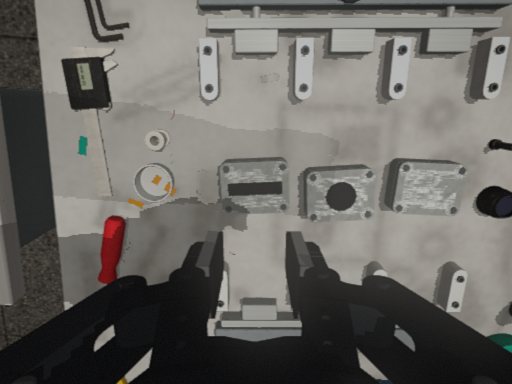

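The wrist view shows the bar housing centred at (255,188), the disc housing at (341,196) and the left dividers' screws at the top. The fingers straddle the near right bay at the bottom.

```bash
python3 - <<'E'
from h import *
p,d,K,R,t=cam("wrist")
th=np.radians(4.3); ex=np.array([np.cos(th),np.sin(th)]); ey=np.array([-ex[1],ex[0]])
g=p.max(2); m=(g<60).astype(np.uint8); m[:150]=0; m[222:]=0; m[:,:215]=0; m[:,380:]=0
n,l,st,c=cv2.connectedComponentsWithStats(m)
for i in range(1,n):
    if st[i,4]>100:
        X=ray(np.argwhere(l==i)[:,::-1],.031,K,R,t)[:,:2]; ev,V=np.linalg.eigh(np.cov(X.T)); a=np.degrees(np.arctan2(V[1,1],V[0,1])); w,h=cv2.minAreaRect((X*1000).astype(np.float32))[1]
        print("tag",X.mean(0).round(4),"long ang",a.round(1),w,h)
F=lambda L,z:ray(L,z,K,R,t)[:,:2]
for n,L in {'bar':[(226,168),(283,166),(285,206),(228,209)],'disc':[(312,178),(369,174),(373,212),(314,217)]}.items():
    W=F(L,.028); x=W[1]-W[0]+W[2]-W[3]; print(n,W.mean(0).round(4),np.degrees(np.arctan2(x[1],x[0])).round(2))
W=F([(208,50),(304,50),(402,49)],.024);V=F([(210,88),(302,88),(398,88)],.024)
x=W[2]-W[0]+V[2]-V[0]
print("L inner",W.round(4),"outer",V.round(4),"ang",np.degrees(np.arctan2(x[1],x[0])).round(2))
print("bay mid near",((V[0]+V[1])/2).round(4),"middle",((V[1]+V[2])/2).round(4))
print("R div",F([(455,304),(460,276)],.024).round(4))
print("nose L",F([(211,100),(301,99),(397,98)],.012).round(4))
E
```

```text
tag [0.4623 0.036 ] long ang -173.3 57.04148483276367 12.779167175292969
tag [0.5586 0.0342] long ang -161.9 30.342920303344727 30.214319229125977
bar [0.4632 0.0355] 6.8
disc [0.561  0.0333] 8.85
L inner [[0.4047 0.1744]
 [0.5015 0.1815]
 [0.6002 0.1896]] outer [[0.408  0.138 ]
 [0.5036 0.145 ]
 [0.6034 0.1523]] ang 4.32
bay mid near [0.4558 0.1415] middle [0.5535 0.1486]
R div [[ 0.7251 -0.0984]
 [ 0.7217 -0.059 ]]
nose L [[0.408  0.126 ]
 [0.5055 0.1342]
 [0.6094 0.1429]]
```

```bash
python3 -m jog '[0,0.145,0,0,0,0,-0.3, 0,0.145,-0.9,0,0,0,-0.3, 0,0.145,-0.9,0,0,0,-0.3, 0,0.145,-0.9,0,0,0,-0.3, 0,0.145,-0.9,0,0,0,-0.3, 0,0.145,-0.9,0,0,0,-0.3, 0,0.145,-0.9,0,0,0,-0.3, 0,0.145,-0.9,0,0,0,-0.3]'
python3 -m jog '[0,0,-0.1,0,0,0,-0.3, 0,0,-0.205,0,0,0,-0.3, 0,0,-0.205,0,0,0,-0.3, 0,0,-0.205,0,0,0,-0.3]'
python3 - <<'E'
from h import *
p,d,K,R,t=cam("wrist"); cv2.imwrite("pics/w2.png",p[:,:,::-1])
E
```

```text
clock: 2.72
tcp_pos: [0.4596, 0.0871, 0.0509]
orientation: [-0.001, 0.681, 0.732, -0.001]
wrist_force: [0.0, -0.2, 0.9]
finger_gap: 0.0299
grip_force: 0.0
clock: 3.05
tcp_pos: [0.4607, 0.0879, 0.0115]
orientation: [0.0, 0.681, 0.733, 0.0]
wrist_force: [-0.2, 0.4, 0.4]
finger_gap: 0.0299
grip_force: 0.0
```

View pics/w2.png

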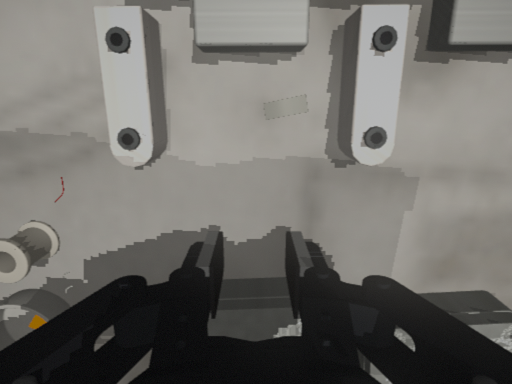

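The fingers stand clear between the left dividers (noses at (130,155) and (372,155)) and the bar housing. Now the first push, with a slight lateral drift towards the bay axis.

```bash
python3 -m jog '[0.002,-0.025,0,0,0,0,-0.3, 0.004,-0.05,0,0,0,0,-0.3, 0.0085,-0.075,0,0,0,0,-0.3, 0.0135,-0.1,0,0,0,0,-0.3, 0.0185,-0.124,0,0,0,0,-0.3, 0.0235,-0.149,0,0,0,0,-0.3, 0.028,-0.173,0,0,0,0,-0.3, 0.033,-0.198,0,0,0,0,-0.3, 0.038,-0.223,0,0,0,0,-0.3, 0.043,-0.248,0,0,0,0,-0.3, 0.043,-0.248,0,0,0,0,-0.3]'
cat > m.py <<'E'
from h import *
# dark tag centroids (top camera) in dock coordinates
th=np.radians(4.3); ex=np.array([np.cos(th),np.sin(th)]); ey=np.array([-ex[1],ex[0]])
LB=np.array([.5536,.1488]); RB=np.array([.4784,-.0789])  # mouth-screw mids: left middle, right near
p,d,K,R,t=cam("top")
g=p.max(2); m=(g<55).astype(np.uint8); m[:,:150]=0; m[:,268:]=0; m[:175]=0; m[:,:][262:]=0
n,l,st,c=cv2.connectedComponentsWithStats(m)
for i in range(1,n):
    if st[i,4]>25:
        X=ray(np.argwhere(l==i)[:,::-1],.031,K,R,t)[:,:2]; ev,V=np.linalg.eigh(np.cov(X.T)); C=X.mean(0)
        print(st[i].tolist(),"tag",C.round(4),"ang",(np.degrees(np.arctan2(V[1,1],V[0,1]))%180).round(1),"R lat/out",((C-RB)@ex*1e3).round(1),((C-RB)@ey*1e3).round(1),"L lat/out",((C-LB)@ex*1e3).round(1),(-(C-LB)@ey*1e3).round(1))
s=env.get_state(); print(s['tcp_pos'].round(4) if hasattr(s['tcp_pos'],'round') else s['tcp_pos'],s['wrist_force'],s['clock'])
E
python3 m.py; python3 - <<'E'
from h import *
p=eyes.read_camera("top")[0]; cv2.imwrite("pics/t2.png",cv2.resize(p[118:268,110:300,::-1],None,fx=4,fy=4,interpolation=cv2.INTER_CUBIC))
E
```

```text
clock: 4.02
tcp_pos: [0.4689, 0.0376, 0.0102]
orientation: [0.0, 0.681, 0.733, -0.0]
wrist_force: [-0.2, -0.7, -0.8]
finger_gap: 0.0297
grip_force: 0.0
[201, 192, 11, 11, 91] tag [0.5608 0.0338] ang 50.8 R lat/out 90.6 106.2 L lat/out -1.5 115.3
[196, 207, 13, 10, 42] tag [0.5185 0.0413] ang 133.0 R lat/out 49.0 116.9 L lat/out -43.1 104.5
[217, 220, 6, 22, 109] tag [ 0.4683 -0.0044] ang 4.8 R lat/out -4.5 75.1 L lat/out -96.5 146.4
[209, 226, 7, 36, 108] tag [0.4353 0.0149] ang 173.6 R lat/out -36.0 96.8 L lat/out -128.0 124.6
[0.4687 0.0379 0.0102] [-0.45605374 -0.39848053  0.33105826] 4.0667
```

View pics/t2.png

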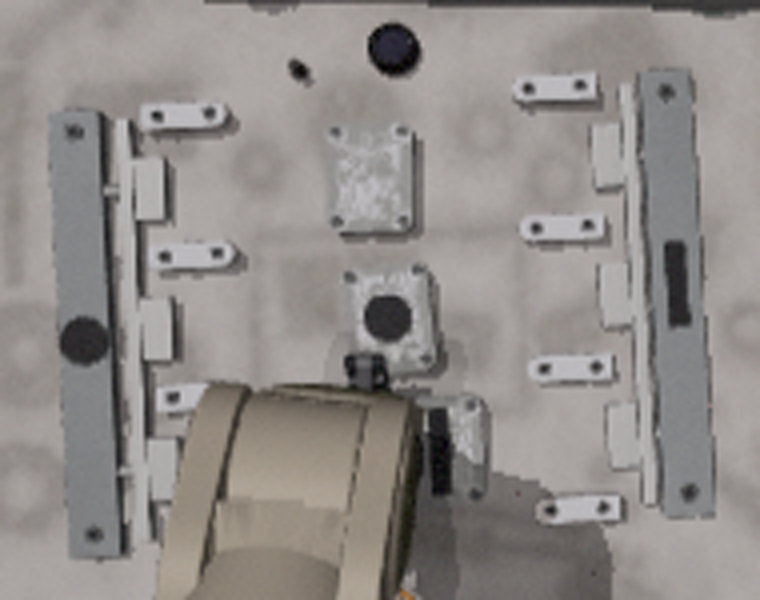

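The housing is now square to the dock at 4.8°, but it still sits about 4 mm short laterally. The arm hides part of it and its tag is at (440,450) in the crop. I'll continue with more lateral slope.

```bash
python3 -m jog '[0.007,-0.0245,0,0,0,0,-0.3, 0.014,-0.049,0,0,0,0,-0.3, 0.0205,-0.0735,0,0,0,0,-0.3, 0.0275,-0.098,0,0,0,0,-0.3, 0.0275,-0.098,0,0,0,0,-0.3]'
python3 m.py; python3 - <<'E'
from h import *
p=eyes.read_camera("top")[0]; cv2.imwrite("pics/t3.png",cv2.resize(p[188:258,200:290,::-1],None,fx=8,fy=8,interpolation=cv2.INTER_CUBIC))
E
```

```text
clock: 4.53
tcp_pos: [0.4747, 0.0181, 0.0104]
orientation: [0.001, 0.681, 0.733, -0.0]
wrist_force: [0.5, -0.2, 0.2]
finger_gap: 0.0298
grip_force: 0.0
[201, 192, 11, 11, 93] tag [0.5605 0.0338] ang 42.8 R lat/out 90.3 106.2 L lat/out -1.7 115.2
[205, 204, 10, 10, 38] tag [0.5261 0.0193] ang 164.8 R lat/out 54.9 94.3 L lat/out -37.1 127.1
[220, 219, 10, 42, 148] tag [ 0.4556 -0.0205] ang 169.5 R lat/out -18.4 60.0 L lat/out -110.4 161.5
[0.4746 0.0184 0.0104] [-0.24324706  0.04891371 -0.02881204] 4.5833
```

View pics/t3.png

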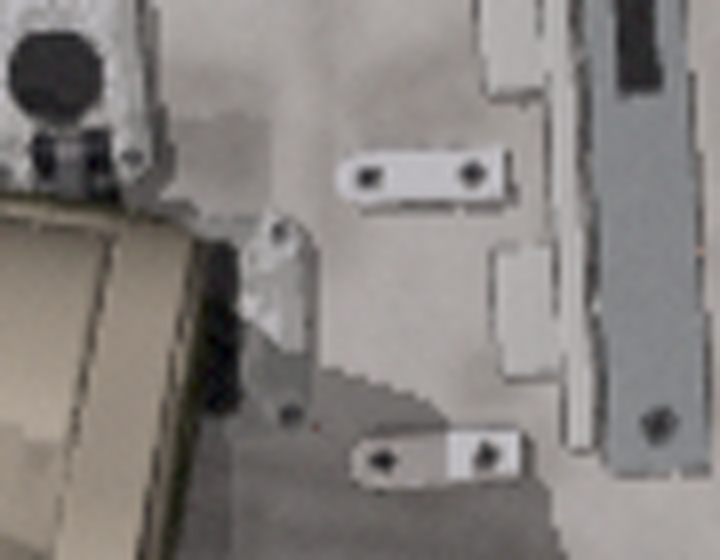

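In this crop the housing's right screws are (279,232) and (290,413), and the divider mouth screws are (369,177) and (384,460). Projected along the bay axis, the lateral error is about 0 mm, so it goes straight in from here.

```bash
python3 -m jog '[0.002,-0.025,0,0,0,0,-0.3, 0.004,-0.05,0,0,0,0,-0.3, 0.005,-0.065,0,0,0,0,-0.3, 0.006,-0.08,0,0,0,0,-0.3]'; python3 -m jog '[0.001,-0.015,0,0,0,0,-0.3, 0.002,-0.03,0,0,0,0,-0.3, 0.0035,-0.045,0,0,0,0,-0.3,0.0045,-0.06,0,0,0,0,-0.3]'; python3 -m jog '[0.001,-0.015,0,0,0,0,-0.3, 0.002,-0.03,0,0,0,0,-0.3, 0.0035,-0.045,0,0,0,0,-0.3,0.0045,-0.06,0,0,0,0,-0.3]'
```

```text
clock: 4.97
tcp_pos: [0.4753, 0.0029, 0.0103]
orientation: [-0.0, 0.68, 0.733, 0.0]
wrist_force: [-0.4, 2.1, 0.3]
finger_gap: 0.0301
grip_force: 0.8
clock: 5.3
tcp_pos: [0.4762, -0.0091, 0.0103]
orientation: [0.0, 0.68, 0.733, 0.0]
wrist_force: [-0.4, 1.8, 1.0]
finger_gap: 0.0302
grip_force: 0.9
clock: 5.63
tcp_pos: [0.4771, -0.0211, 0.0103]
orientation: [0.0, 0.68, 0.733, 0.0]
wrist_force: [-0.6, 2.3, 0.7]
finger_gap: 0.0299
grip_force: 1.0
```

```bash
python3 -m jog '[0.001,-0.01,0,0,0,0,-0.3, 0.0015,-0.02,0,0,0,0,-0.3, 0.002,-0.03,0,0,0,0,-0.3,0.003,-0.04,0,0,0,0,-0.3,0.0035,-0.05,0,0,0,0,-0.3,0.0045,-0.06,0,0,0,0,-0.3]'; for i in 1; do python3 -m jog '[0.0005,-0.004,0,0,0,0,-0.3, 0.0005,-0.008,0,0,0,0,-0.3]'; done
```

```text
clock: 6.13
tcp_pos: [0.478, -0.0329, 0.0104]
orientation: [0.0, 0.68, 0.733, 0.0]
wrist_force: [0.4, 2.3, 1.9]
finger_gap: 0.0296
grip_force: 1.1
clock: 6.3
tcp_pos: [0.4781, -0.0345, 0.0103]
orientation: [0.0, 0.68, 0.733, 0.0]
wrist_force: [0.1, 2.9, 1.9]
finger_gap: 0.0297
grip_force: 1.1
```

```bash
python3 -m jog '[0,-0.005,0,0,0,0,-0.3, 0.0005,-0.01,0,0,0,0,-0.3]' | grep -E "tcp|wrist"; python3 -m jog '[0,-0.005,0,0,0,0,-0.3, 0.001,-0.01,0,0,0,0,-0.3]'| grep -E "tcp|wrist"; python3 -m jog '[0,-0.005,0,0,0,0,-0.3, 0.001,-0.01,0,0,0,0,-0.3]'| grep -E "tcp|wrist"
```

```text
tcp_pos: [0.4782, -0.0364, 0.0103]
wrist_force: [-0.3, 2.8, 1.4]
tcp_pos: [0.4783, -0.0385, 0.0103]
wrist_force: [-0.1, 2.7, 1.9]
tcp_pos: [0.4785, -0.0405, 0.0103]
wrist_force: [-0.1, 2.5, 1.4]
```

```bash
python3 -m jog '[0,-0.005,0,0,0,0,-0.3, 0.0005,-0.01,0,0,0,0,-0.3]' | grep -E "tcp|wrist"
```

```text
tcp_pos: [0.4786, -0.0425, 0.0103]
wrist_force: [0.4, 1.8, 0.6]
```

```bash
python3 -m jog '[0,-0.005,0,0,0,0,-0.3, 0.001,-0.01,0,0,0,0,-0.3]' | grep -E "tcp|wrist"
```

```text
tcp_pos: [0.4788, -0.0445, 0.0103]
wrist_force: [-0.3, 2.1, 1.2]
```

```bash
python3 -m jog '[0,-0.005,0,0,0,0,-0.3, 0.001,-0.01,0,0,0,0,-0.3]' | grep -E "tcp|wrist"
```

```text
tcp_pos: [0.479, -0.0465, 0.0103]
wrist_force: [-0.9, 1.9, 1.3]
```

```bash
python3 -m jog '[0,-0.005,0,0,0,0,-0.3, 0.001,-0.01,0,0,0,0,-0.3]' | grep -E "tcp|wrist"
```

```text
tcp_pos: [0.4792, -0.0484, 0.0103]
wrist_force: [-0.8, 6.7, 1.8]
```

```bash
python3 -m jog '[0,-0.002,0,0,0,0,-0.3,0,-0.002,0,0,0,0,-0.3]' | grep -E "tcp|wrist"
```

```text
tcp_pos: [0.4792, -0.0484, 0.0103]
wrist_force: [-0.7, 5.0, 1.7]
```

```bash
python3 -m jog '[0,-0.002,0,0,0,0,-0.3,0,-0.002,0,0,0,0,-0.3]' | grep -E "tcp|wrist"
```

```text
tcp_pos: [0.4792, -0.0483, 0.0103]
wrist_force: [-0.3, 6.0, 1.7]
```

```bash
python3 -m jog '[0,-0.002,0,0,0,0,-0.3,0,-0.002,0,0,0,0,-0.3]' | grep -E "tcp|wrist"
```

```text
tcp_pos: [0.4792, -0.0483, 0.0103]
wrist_force: [0.7, 7.7, 2.6]
```

```bash
python3 -m jog '[0,-0.003,0,0,0,0,-0.3,0,-0.006,0,0,0,0,-0.3,0,-0.006,0,0,0,0,-0.3,0,-0.006,0,0,0,0,-0.3]' | grep -E "tcp|wrist"
```

```text
tcp_pos: [0.4791, -0.0484, 0.0103]
wrist_force: [1.9, 12.2, 3.2]
```

```bash
python3 -m jog '[0,-0.001,0,0,0,0,-0.3,0,-0.001,0,0,0,0,-0.3,0,-0.001,0,0,0,0,-0.3,0,-0.001,0,0,0,0,-0.3,0,-0.001,0,0,0,0,-0.3]' | grep -E "clock|tcp|wrist"
python3 -m jog '[0,0.02,0,0,0,0,-0.3,-0.005,0.1,0,0,0,0,-0.3,-0.005,0.1,0.1,0,0,0,-0.3,-0.005,0.1,0.3,0,0,0,-0.3,-0.005,0.1,0.5,0,0,0,-0.3,-0.005,0.1,0.5,0,0,0,-0.3,-0.005,0.1,0.5,0,0,0,-0.3]'
python3 m.py
python3 - <<'E'
from h import *
p,d,K,R,t=cam("wrist"); cv2.imwrite("pics/w3.png",p[:,:,::-1])
E
```

```text
clock: 8.72
tcp_pos: [0.4792, -0.0484, 0.0103]
wrist_force: [1.0, 11.7, 5.0]
clock: 9.3
tcp_pos: [0.4807, -0.0322, 0.1129]
orientation: [0.003, 0.68, 0.733, 0.001]
wrist_force: [0.4, 0.3, -0.1]
finger_gap: 0.0296
grip_force: 0.0
[201, 192, 11, 11, 91] tag [0.5607 0.0335] ang 41.5 R lat/out 90.5 105.9 L lat/out -1.6 115.5
[220, 202, 14, 11, 55] tag [ 0.5349 -0.0237] ang 72.2 R lat/out 60.5 50.9 L lat/out -31.6 170.6
[ 0.4791 -0.0318  0.1111] [0.07120142 0.2505927  0.14146531] 9.35
```

View pics/w3.png

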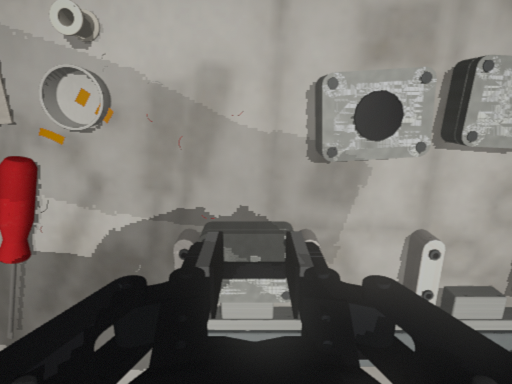

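The bar housing sits square in its bay under the fingers and the disc housing is untouched at (380,115). Now to the right side of the disc housing.

```bash
python3 -m jog '[0.42,0.072,0,0,0,0,-0.3,0.42,0.072,0,0,0,0,-0.3,0.42,0.072,0,0,0,0,-0.3,0.42,0.072,0,0,0,0,-0.3,0.42,0.072,0,0,0,0,-0.3]'
python3 - <<'E'
from h import *
p,d,K,R,t=cam("wrist")
th=np.radians(4.3); ex=np.array([np.cos(th),np.sin(th)]); ey=np.array([-ex[1],ex[0]]); LB=np.array([.5536,.1488])
m=(p.max(2)<50).astype(np.uint8); n,l,st,c=cv2.connectedComponentsWithStats(m)
for i in range(1,n):
    x,y,w,h,a=st[i]
    if a>600 and 0.75<w/h<1.33 and a>.65*w*h: C=ray(c[i],.031,K,R,t)[0,:2]; print(st[i],C,"tool",(C-env.get_state()['tcp_pos'][:2])@np.c_[ex,ey],"L lat",(C-LB)@ex)
cv2.imwrite("pics/w4.png",p[:,:,::-1])
E
```

```text
clock: 9.82
tcp_pos: [0.5606, -0.0165, 0.108]
orientation: [-0.002, 0.68, 0.733, -0.001]
wrist_force: [-0.3, 0.8, 0.6]
finger_gap: 0.0301
grip_force: 0.0
```

```bash
python3 -m jog '[0,0,-0.2,0,0,0,-0.3,0,0,-0.4,0,0,0,-0.3,0,0,-0.5,0,0,0,-0.3,0,0,-0.5,0,0,0,-0.3,0,0,-0.5,0,0,0,-0.3]'; python3 m.py; python3 - <<'E'
from h import *
p,d,K,R,t=cam("wrist"); cv2.imwrite("pics/w5.png",p[:,:,::-1])
E
```

```text
clock: 10.28
tcp_pos: [0.5599, -0.0166, 0.0096]
orientation: [-0.002, 0.68, 0.733, -0.001]
wrist_force: [0.1, -0.1, 0.2]
finger_gap: 0.0299
grip_force: 0.0
[248, 217, 6, 21, 106] tag [ 0.4802 -0.0895] ang 5.2 R lat/out 1.0 -10.7 L lat/out -91.1 232.2
[ 0.5618 -0.0168  0.0112] [ 0.28782778 -0.7432013   0.81911193] 10.3333
```

View pics/w5.png

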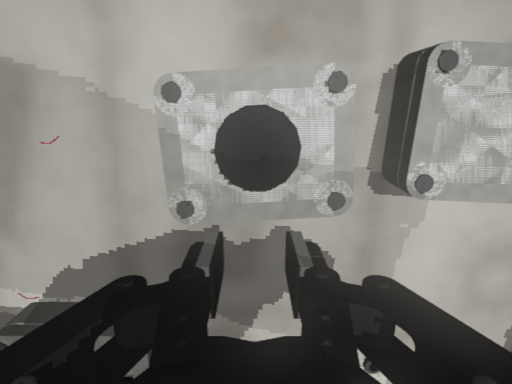

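The bar housing is home at dock y ≈ 23 mm. The disc tag is at (258,148), centred on the fingers (midpoint ≈ 255) with a clear gap. Now pushing to the left.

```bash
python3 -m jog '[-0.001,0.025,0,0,0,0,-0.3,-0.002,0.05,0,0,0,0,-0.3,-0.003,0.075,0,0,0,0,-0.3,-0.0045,0.1,0,0,0,0,-0.3,-0.0055,0.125,0,0,0,0,-0.3,-0.0065,0.15,0,0,0,0,-0.3,-0.0075,0.175,0,0,0,0,-0.3,-0.009,0.2,0,0,0,0,-0.3,-0.01,0.225,0,0,0,0,-0.3,-0.011,0.25,0,0,0,0,-0.3,-0.012,0.275,0,0,0,0,-0.3,-0.012,0.275,0,0,0,0,-0.3]'; python3 m.py; python3 - <<'E'
from h import *
p,d,K,R,t=cam("wrist"); cv2.imwrite("pics/w6.png",p[:,:,::-1])
E
```

```text
clock: 11.38
tcp_pos: [0.5596, 0.0397, 0.0101]
orientation: [-0.001, 0.68, 0.733, 0.0]
wrist_force: [-0.1, -0.9, 0.2]
finger_gap: 0.0297
grip_force: 0.0
[210, 175, 6, 39, 134] tag [0.5672 0.017 ] ang 176.9 R lat/out 95.7 88.9 L lat/out 3.6 132.5
[248, 217, 6, 21, 106] tag [ 0.4802 -0.0895] ang 5.2 R lat/out 1.0 -10.7 L lat/out -91.1 232.2
[0.5594 0.0395 0.01  ] [ 0.4681776   0.26481458 -0.48608462] 11.4333
```

View pics/w6.png

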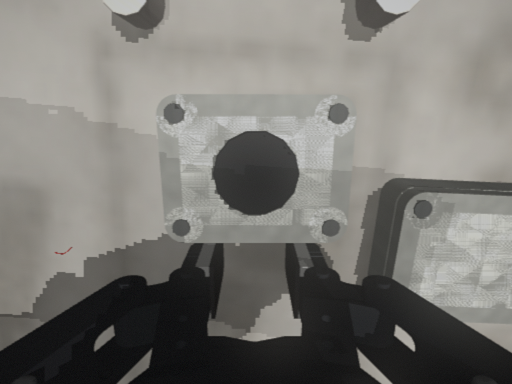

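The housing is square with its tag at (256,172), and the divider noses are at about (128,5) and (397,5). I'll compute the remaining lateral offset.

```bash
python3 - <<'E'
from h import *
p,d,K,R,t=cam("wrist"); print(K[0,2])
th=np.radians(4.3); ex=np.array([np.cos(th),np.sin(th)]); ey=np.array([-ex[1],ex[0]]); LB=np.array([.5536,.1488])
b=(p.min(2)>170).astype(np.uint8)[:40]
n,l,st,c=cv2.connectedComponentsWithStats(b)
A=[]
for i in range(1,n):
    if st[i,4]>150:
        x,y,w,h,a=st[i]; e=ray([(x,0),(x+w-1,0),(x+w/2,y+h)],.024,K,R,t)[:,:2]; print(st[i],((e-LB)@ex*1e3).round(1),((LB-e)@ey*1e3).round(1))
q=[(173,113),(338,113),(329,227),(181,227)]
C=ray(q,.028,K,R,t)[:,:2].mean(0); T=ray((256,172.5),.031,K,R,t)[0,:2]
for X in(C,T): print("lat",((X-LB)@ex*1e3).round(1),"out",((LB-X)@ey*1e3).round(1))
E
```

```text
254.06318432281762
[103   0  43  14 398] [-57.  -41.9 -49.7] [ 6.   6.  10.5]
[378   0  41  13 354] [41.9 56.3 49.8] [ 6.   6.  10.2]
lat -2.2 out 68.5
lat -1.9 out 67.8
```

```bash
python3 -m jog '[0.001,0.0275,0,0,0,0,-0.3,0.002,0.055,0,0,0,0,-0.3,0.003,0.0825,0,0,0,0,-0.3,0.004,0.11,0,0,0,0,-0.3]'|grep -E "tcp|wrist"; python3 -m jog '[-0.001,0.015,0,0,0,0,-0.3,-0.002,0.03,0,0,0,0,-0.3,-0.0035,0.045,0,0,0,0,-0.3,-0.005,0.06,0,0,0,0,-0.3]'|grep -E "tcp|wrist";python3 -m jog '[-0.001,0.015,0,0,0,0,-0.3,-0.002,0.03,0,0,0,0,-0.3,-0.0035,0.045,0,0,0,0,-0.3,-0.005,0.06,0,0,0,0,-0.3]'|grep -E "tcp|wrist"; python3 - <<'E'
from h import *
p,d,K,R,t=cam("wrist")
cv2.imwrite("pics/w7.png",p[:,:,::-1])
E
```

```text
tcp_pos: [0.5605, 0.0609, 0.0101]
wrist_force: [-0.2, -1.4, -0.3]
tcp_pos: [0.5597, 0.0727, 0.0103]
wrist_force: [-0.6, -1.4, -0.5]
tcp_pos: [0.5586, 0.0846, 0.0103]
wrist_force: [-0.1, -1.3, -0.0]
```

View pics/w7.png

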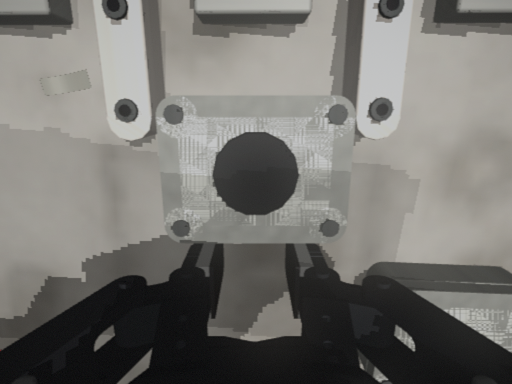

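The disc housing is entering the middle bay square and centred between the noses at (128,130) and (380,130).

```bash
python3 -m jog '[-0.0005,0.0075,0,0,0,0,-0.3,-0.001,0.015,0,0,0,0,-0.3,-0.0015,0.0225,0,0,0,0,-0.3,-0.002,0.03,0,0,0,0,-0.3,-0.003,0.0375,0,0,0,0,-0.3,-0.0035,0.045,0,0,0,0,-0.3]'|grep -E "tcp|wrist"; python3 -m jog '[-0.0005,0.0075,0,0,0,0,-0.3,-0.001,0.015,0,0,0,0,-0.3,-0.0015,0.0225,0,0,0,0,-0.3,-0.002,0.03,0,0,0,0,-0.3]'|grep -E "tcp|wrist";python3 -m jog '[0,0.005,0,0,0,0,-0.3,-0.001,0.01,0,0,0,0,-0.3]'|grep -E "tcp|wrist"
```

```text
tcp_pos: [0.558, 0.0935, 0.0104]
wrist_force: [0.0, -2.0, 0.4]
tcp_pos: [0.5576, 0.0995, 0.0104]
wrist_force: [-0.2, -0.9, 0.2]
tcp_pos: [0.5575, 0.1015, 0.0104]
wrist_force: [-0.7, -1.7, -0.1]
```

```bash
python3 -m jog '[0,0.005,0,0,0,0,-0.3,-0.001,0.01,0,0,0,0,-0.3]'|grep -E "tcp|wrist"
```

```text
tcp_pos: [0.5572, 0.1034, 0.0104]
wrist_force: [0.3, -3.0, 0.6]
```

```bash
python3 -m jog '[0,0.005,0,0,0,0,-0.3,-0.001,0.01,0,0,0,0,-0.3]'|grep -E "tcp|wrist"
```

```text
tcp_pos: [0.5571, 0.1054, 0.0104]
wrist_force: [0.5, -2.0, 0.6]
```

```bash
python3 -m jog '[0,0.005,0,0,0,0,-0.3,-0.001,0.01,0,0,0,0,-0.3]'|grep -E "tcp|wrist"
```

```text
tcp_pos: [0.5569, 0.1074, 0.0104]
wrist_force: [0.1, -2.0, 0.9]
```

```bash
python3 -m jog '[0,0.005,0,0,0,0,-0.3,-0.001,0.01,0,0,0,0,-0.3]'|grep -E "tcp|wrist"
```

```text
tcp_pos: [0.5566, 0.1095, 0.0104]
wrist_force: [1.8, -2.3, 0.8]
```

```bash
python3 -m jog '[0,0.005,0,0,0,0,-0.3,-0.001,0.01,0,0,0,0,-0.3]'|grep -E "tcp|wrist"
```

```text
tcp_pos: [0.5565, 0.1115, 0.0104]
wrist_force: [0.4, -1.7, 0.3]
```

```bash
python3 -m jog '[0,0.005,0,0,0,0,-0.3,-0.001,0.01,0,0,0,0,-0.3]'|grep -E "tcp|wrist"
```

```text
tcp_pos: [0.5562, 0.1134, 0.0103]
wrist_force: [-0.4, -2.3, 0.7]
```

```bash
python3 -m jog '[0,0.005,0,0,0,0,-0.3,-0.001,0.01,0,0,0,0,-0.3]'|grep -E "tcp|wrist"
```

```text
tcp_pos: [0.5562, 0.114, 0.0104]
wrist_force: [0.1, -9.9, 0.9]
```

```bash
python3 -m jog '[0,0.005,0,0,0,0,-0.3,-0.001,0.01,0,0,0,0,-0.3]'|grep -E "tcp|wrist"
```

```text
tcp_pos: [0.5563, 0.114, 0.0105]
wrist_force: [0.6, -16.3, 0.7]
```

```bash
python3 -m jog '[0,0.004,0,0,0,0,-0.3,0,0.004,0,0,0,0,-0.3]'|grep -E "tcp|wrist"
```

```text
tcp_pos: [0.5563, 0.114, 0.0105]
wrist_force: [1.1, -17.3, 1.5]
```

Home on the stop. I'll ease back to about 12 N, hold, then retreat and lift.

```bash
python3 -m jog '[0,-0.006,0,0,0,0,-0.3,0,-0.006,0,0,0,0,-0.3,0,-0.006,0,0,0,0,-0.3,0,-0.006,0,0,0,0,-0.3]'|grep -E "tcp|wrist"
python3 -m jog '[0,-0.03,0,0,0,0,-0.3,0.008,-0.1,0,0,0,0,-0.3,0.008,-0.12,0.1,0,0,0,-0.3,0.008,-0.12,0.3,0,0,0,-0.3,0.008,-0.12,0.7,0,0,0,-0.3,0.008,-0.12,0.7,0,0,0,-0.3,0.008,-0.12,0.7,0,0,0,-0.3,0.008,-0.12,0.7,0,0,0,-0.3]'
python3 -m jog '[-0.5,-0.8,0,0,0,0,-0.3,-0.5,-0.8,0,0,0,0,-0.3,-0.5,-0.8,0,0,0,0,-0.3,-0.5,-0.8,0,0,0,0,-0.3,-0.5,-0.8,0,0,0,0,-0.3,-0.5,-0.8,0,0,0,0,-0.3,-0.5,-0.8,0,0,0,0,-0.3]'
python3 m.py; python3 - <<'E'
from h import *
p=eyes.read_camera("top")[0]; cv2.imwrite("pics/t9.png",cv2.resize(p[118:268,110:300,::-1],None,fx=4,fy=4,interpolation=cv2.INTER_CUBIC))
E
```

```text
tcp_pos: [0.5563, 0.114, 0.0104]
wrist_force: [1.7, -13.3, 0.8]
clock: 16.08
tcp_pos: [0.5594, 0.0937, 0.1534]
orientation: [0.002, 0.68, 0.733, 0.003]
wrist_force: [-0.9, 0.0, -0.0]
finger_gap: 0.03
grip_force: 0.0
clock: 16.67
tcp_pos: [0.456, -0.0673, 0.1491]
orientation: [-0.001, 0.681, 0.732, 0.0]
wrist_force: [0.7, -0.2, -0.1]
finger_gap: 0.0299
grip_force: 0.0
[158, 193, 11, 11, 91] tag [0.5551 0.1538] ang 78.8 R lat/out 93.9 226.3 L lat/out 1.9 -4.8
[242, 213, 11, 13, 77] tag [ 0.5002 -0.0816] ang 35.6 R lat/out 21.6 -4.3 L lat/out -70.5 225.7
[ 0.4567 -0.0667  0.1493] [-0.17258212  0.36127784 -0.38782507] 16.7167
```

View pics/t9.png

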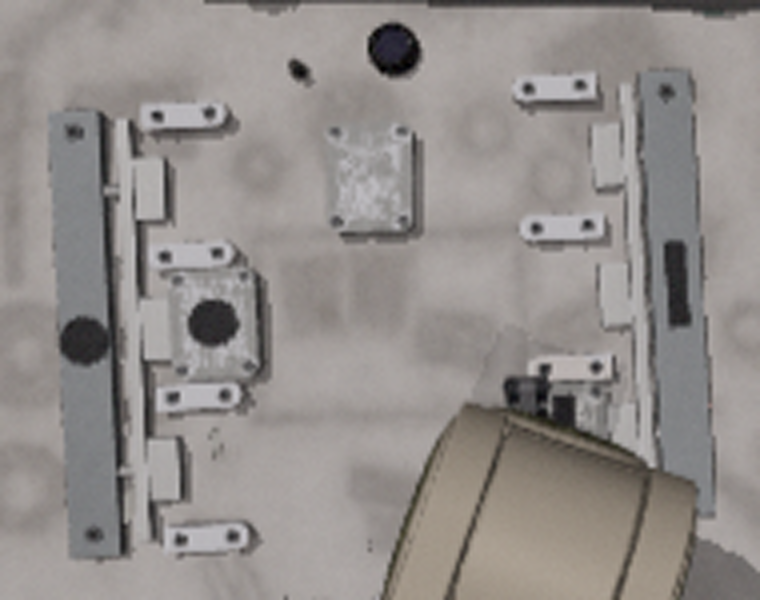

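The disc housing is square in the left middle bay, with its tag at (213,322) against the stop. The bar housing is in the right near bay, and the plain housing, loupe and screw are unmoved. The arm is well above the work, so I'm handing in.

```bash
python3 -m jog '[0,0,0.1,0,0,0,-0.3,0,0,0.1,0,0,0,-0.3,0,0,0.1,0,0,0,-0.3]'|grep -E "tcp|clock"; python3 -c "
from workcell import env; print(env.hand_in())"
```

```text
clock: 17.02
tcp_pos: [0.4586, -0.0662, 0.1706]
the job is handed in; nothing more can be done
None
```

I handed the job in at about 17 s: the bar housing was pressed home in the right dock at about 12 N, then the disc housing in the left dock at about 13 N (17 N at its peak). The plain housing, loupe and cap screw look unmoved in the last top view; no verdict was returned.

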